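# Tare the dish and hold the kitchen scale's display out

## Task

I am about to weigh flour into the orange-brown dish on the kitchen scale: press the scale's red power key, then its white unit key, then its blue tare key, one at a time and each fully down. Then take the grey tab and pull the spring-loaded display out until the yellow line behind its window has just come out from under the steel weighing plate, no farther, and finish still gripping the tab and holding the display out at that line so that I can read it while I pour. Leave the dish on the scale and everything else on the worktop where it is.

Things in the scene. Friction and masses are not known exactly. Their poses are not given: they have to be found in the camera images.
- scale: Kitchen scale, fixed on the worktop: white body 200 x 200 mm under a square steel weighing plate (206 x 206 mm, top 46 mm above the worktop). Origin on the worktop under the plate's middle; z up; its front, where the display slides out, faces its own -x and, within about 20 degrees, the robot; y runs along the front edge. Offsets below are in these axes; heights are above the worktop.
- display (a joint): How far the display slide is pulled out along the scale's -x, in m: 0 fully in (the start), 0.058 when the middle of the yellow line lies under the plate's front edge, 0.060 when the whole line shows, 0.085 at the end stop. A spring draws it back in: 2.4 N at 0, rising 0.8 N per 10 mm to about 7 N at the line.
- mark (a point): Middle of the yellow line (4 mm wide in x, 130 mm long, height 34 mm) across the top of the slide; moves with it. It is 45 mm in front of the scale's origin when the slide is in, 103 mm when it lies under the plate's edge.
- window (a point): Middle of the grey reading window (100 x 36 mm) on the slide, 77 mm in front of the scale's origin when the slide is in. The slide is a black slab 150 mm wide (y), 16 mm thick, top at height 33 mm. Pushed in, 51 mm of it stands out in front of the plate and carries the three keys; window and yellow line are hidden under the plate until it is pulled.
- plate_edge (a point): Middle of the upper front edge of the steel weighing plate, 103 mm in front of the scale's origin and 46 mm above the worktop. Fixed to the scale.
- tab: Grey ribbed pull tab in the middle of the slide's front, part of the slide: a block 34 mm long (x), 36 mm wide (y), 20 mm high, from 15 to 35 mm above the worktop. Origin near its middle, at height 25 mm, 170 mm in front of the scale's origin when the slide is in. Some 32 mm of its length stands free in front of the slide; nothing stands beside it.
- key_power (a joint): Travel of the red power key in m: 0 up, 0.004 fully down; springs back. It starts to move at 2 N and is fully down at 5 N.
- key_power_top (a point): Centre of the top of the red power key: round, 23 mm across, height 39 mm when up (6 mm proud of the slide), 131 mm in front of the scale's origin when the slide is in. It is the key at +y, on the left as the robot sees it. The keys are 46 mm apart, centre to centre.
- key_unit (a joint): Travel of the white unit key in m: 0 up, 0.004 fully down; same spring as the power key.
- key_unit_top (a point): Centre of the top of the white unit key, the middle one: same size and height as the power key.
- key_tare (a joint): Travel of the blue tare key in m: 0 up, 0.004 fully down; same spring as the power key.
- key_tare_top (a point): Centre of the top of the blue tare key, the one at -y (right as the robot sees it): same size and height as the power key.
- dish: Empty orange-brown earthenware dish, 160 mm across and 36 mm high, standing loose on the weighing plate (rim about 82 mm above the worktop, a little behind the middle of the plate). Origin: centre of its underside. Leave it alone.
- cup: White ceramic mug, 80 mm across, 85 mm high, handle at its +y, standing about 200 to 230 mm to one side of the scale's middle. Origin: centre of its underside. Leave it alone.
- jar: Amber glass jar with a brass lid, 72 mm across, 110 mm high, standing about 200 to 230 mm to the other side of the scale. Origin: centre of its underside. Leave it alone.
- mill: Dark wooden pepper mill, 54 mm across, 155 mm high, far out to one side. Origin: centre of its underside. Leave it alone.
- spoon: Wooden spoon, 240 mm long, lying on the worktop to the robot's right. Origin at the middle of its underside, x along it towards the bowl. Leave it alone.
- butter: Closed butter dish, white with a wooden lid, 119 x 74 x 42 mm, on the worktop to the robot's left. Origin: centre of its underside. Leave it alone.
- rest: Small white ceramic spoon-rest bowl, 110 mm across, 30 mm high, far out to one side. Origin: centre of its underside. Leave it alone.

How it is judged:
By the outcome, as a careful person would: the job done as asked, in the order asked, and still so for the second after the job is handed in, while the arm keeps its last pose, push and grip.
It also fails if it takes over 54 s, if anything falls off the work surface, if the arm or the gripper's body presses on something with over 40 N, if the wrist force passes 120 N, or if a joint passes its speed limit or range.

## Robot

A 7-joint arm with a two-finger parallel gripper is mounted at the origin on the work surface. World frame = base frame: x ahead of the robot, y to its left, z up, the work surface at z = 0. Lengths are in mm, angles in rad, forces in N, time in s.
With the tool pointing down it reaches from about 375 to 925 mm from the base axis. Payload 3.1 kg.
Tool frame: the origin (TCP) lies midway between the tips of the shut fingers; the grasp point (between the pads) lies manip.grip_point_offset behind it (manip.grip_point_offset is the distance from the TCP to the grasp point, in mm); z points along the fingers, y is the direction in which the jaws open and shut (so a half turn about z gives the same grasp; the last joint's range is limited). The gripper opens to 85 mm and grips with 20 to 120 N. Pads are 22 mm wide; open, the fingers measure 114 mm over their backs; the gripper's body (76 mm by 85 mm) begins 54 mm behind the grasp point. The pads swing forward as they close: fully open they stand 13 mm farther back than shut.
Start: joints at [-1.296, 0.383, 0.044, 1.598, -0.018, 1.161, -0.05], TCP at [236.723, 605.363, 207.369] pointing down, gripper open.
Joint ranges: [-2.61, 2.61], [-0.41, 2.15], [-1.48, 1.57], [0, 2.5], [-1.57, 4.71], [0.05, 1.97], [-2.85, 2.85]. Speed limits (rad/s): [2.79, 2.79, 3.14, 3.14, 3.14, 3.14, 3.14].

## Interface

Orientations are given as a rotation vector (axis times angle).
In Python, from bench import manip, imaging, job gives the robot as it stands. The module is installed in compiled form; this text tells all that it offers.
- The arm moves only by the tool servo_tool, never from a script. Its argument "series" is one flat list of numbers, 5 for each row, row after row: the opening, from -1 (shut) to 1 (fully open), then the shift along the tool's x, y, z in mm, then the turn about the tool's z in rad. A call has 1 to 10 rows; each row shifts and turns the commanded pose from where the row before left it, along the tool's axes as they then stand; what a row does not reach is not made up. A row lasts 1/12 s, in which the tool goes at most 41.7 mm and 7.16 degrees, less where a joint would pass 70% of its speed; a pose out of reach is approached as far as the arm can. A call is refused whole if a number of a shift passes 41.7 or a number of a turn 0.125, either way. A call with a gripper value outside its range is refused whole. The fingers move at their own pace and stop on an object; "squeeze" is the grip in N (left out, the last holds). Time passes only in rows, so rows that do not move let the fingers close. It gives the time, the measured TCP pose, the force and the opening at its end, in the units of the state.
- manip.read_state(): the state, without advancing time (a new reading comes with each control period).
- imaging.snapshot(name): name is "scene" or "side" or "wrist"; returns a dict with "image" (480x640x3 uint8, blue, green, red), "fx", "fy", "cx", "cy" (pixels), "world_from_camera" (4x4, takes a point from camera to world coordinates). Camera axes: x right, y down, z forward; pixel columns grow to the right and rows downward; lengths in mm; the calibration is good to about 2 mm. A picture is of the moment at which its call begins. There is no depth.
- job.sign_off(): hands the job in, once; it reports no verdict.
The state is a dict: "clock": time; "q": joint angles; "qvel": joint speeds; "joint_torque": joint torques, N m; "eef_pos": TCP position; "orientation": TCP orientation; "ft_force": force on the tool from outside, world axes, zero at the start; "ft_torque": the same for the moment, N m; "opening": finger opening in mm.
Only numpy, scipy, OpenCV 4.12 (cv2) and the standard library are available. Lean on these libraries where they do the work, as an engineer would, in place of code of your own. Each camera call takes 0.05 s, during which the arm holds its last target. There are 200 camera calls.

## Working session

There is one attempt and no reset: what is moved stays moved. The work goes in short steps, Python scripts to look and compute and a tool call to move; the robot and the scene stay as the last step left them, time stands still between calls to the robot, and variables do not carry over. Pictures are saved under pics/ and viewed, about 8 in all and at most 12, crops included, and the job is handed in when it is done.

Besides the shell and the picture viewer there is one more tool, called after "Emit:" by a JSON object that holds its "op" and its "data". servo_tool: Moves the arm, as the interface text tells. Its arguments: {"type":"object","properties":{"series":{"type":"array","items":{"type":"number"}},"squeeze":{"type":"number"}},"required":["series"]}

```bash
mkdir -p pics; python3 - <<'E'
from bench import manip, imaging, job
import cv2,numpy as np
for n in("scene","side"):
    s=imaging.snapshot(n); cv2.imwrite(f"pics/{n}0.png",s["image"]); print(n,s["fx"],s["cx"],s["cy"],np.round(s["world_from_camera"],3).tolist())
st=manip.read_state(); print(st, manip.grip_point_offset)
E
```

```text
scene 441.60451153162484 312.9186085336595 237.50875529959356 [[-0.392, 0.754, -0.528, 1084.274], [0.92, 0.327, -0.216, 236.765], [0.009, -0.57, -0.822, 892.72], [0.0, 0.0, 0.0, 1.0]]
side 611.1219998311752 316.57517802415657 243.04378151898752 [[0.912, -0.219, 0.346, 3.626], [-0.41, -0.49, 0.769, -1185.447], [0.001, -0.843, -0.537, 884.381], [0.0, 0.0, 0.0, 1.0]]
{'clock': 0.1, 'q': array([-1.29576908,  0.38378536,  0.04380638,  1.59942189, -0.01788484,
        1.16121127, -0.0498738 ]), 'qvel': array([ 0.00179579, -0.00047913, -0.00149029, -0.00313954,  0.00062242,
        0.00098805,  0.00079936]), 'joint_torque': array([ 2.98028259e-03, -4.34728396e+01,  1.02933224e+00, -2.50455987e+01,
        1.08521190e-02,  5.41796267e-03, -5.49265678e-06]), 'eef_pos': array([236.41801115, 604.49183928, 206.08934327]), 'orientation': array([-0.58197356, -3.08688823,  0.00378948]), 'ft_force': array([ 0.34774375, -0.22769507,  0.96893695]), 'ft_torque': array([-0.02295991,  0.00831674,  0.07425836]), 'opening': 85.12257557502369} 18.700000000000003
```

View pics/scene0.png

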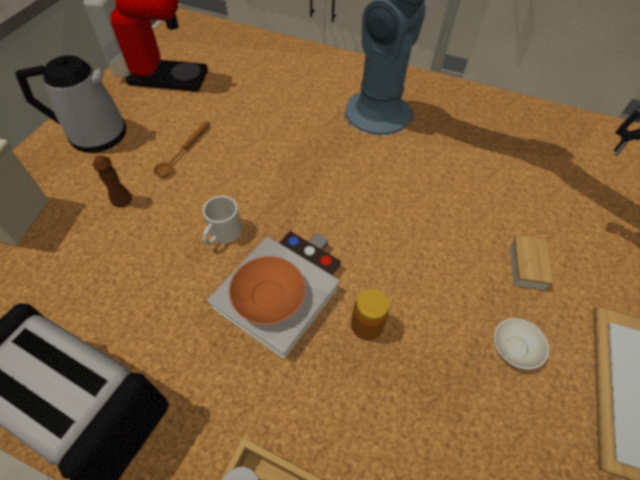

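View pics/side0.png

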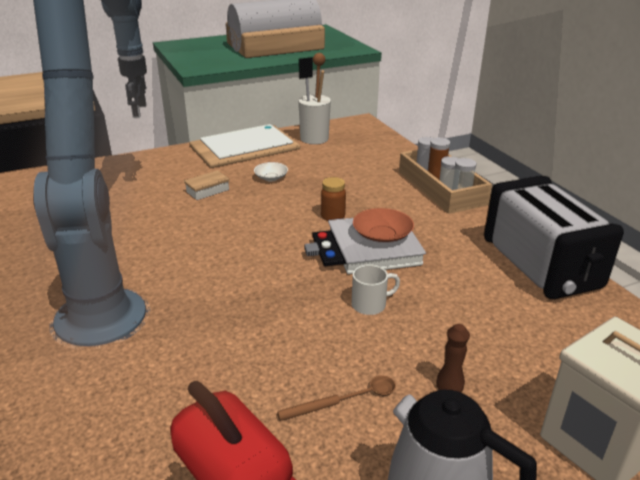

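The scene view shows the scale with the blue key at (293,241), white at (309,251), red at (326,260) and the tab at (319,242). The mug and jar stand on either side. Next I compute the keys' centroids in both views and fit the scale's pose.

```bash
cat > h.py <<'E'
import cv2,numpy as np
from bench import manip, imaging, job
from scipy.spatial.transform import Rotation as R
np.set_printoptions(precision=2,suppress=True)
def ray(s,uv,z):
    T=s["world_from_camera"]; d=T[:3,:3]@[(uv[0]-s["cx"])/s["fx"],(uv[1]-s["cy"])/s["fy"],1]
    o=T[:3,3]; return o+d*(z-o[2])/d[2]
def proj(s,p):
    T=s["world_from_camera"]; c=T[:3,:3].T@(np.asarray(p,float)-T[:3,3]); return np.array([s["fx"]*c[0]/c[2]+s["cx"],s["fy"]*c[1]/c[2]+s["cy"]])
def keys(s,box):
    x0,y0,x1,y1=box; h=cv2.cvtColor(s["image"][y0:y1,x0:x1],cv2.COLOR_BGR2HSV); H,S,V=cv2.split(h); o={}
    m={"red":((H<4)|(H>172))&(S>170)&(V>90),"blue":(H>105)&(H<130)&(S>120)&(V>80)}
    for k,a in m.items():
        n,_,st,c=cv2.connectedComponentsWithStats(a.astype(np.uint8))
        if n>1: i=1+st[1:,4].argmax(); o[k]=(c[i]+[x0,y0],int(st[i,4]))
    return o
E
python3 - <<'E'
from h import *
for n,b in(("scene",(270,220,350,280)),("side",(300,215,350,275))):
    s=imaging.snapshot(n); k=keys(s,b); print(n,k)
    P={c:ray(s,v[0],38.) for c,v in k.items()}
    print(P); d=P["red"]-P["blue"]; print("sep",np.linalg.norm(d),"yaw",np.arctan2(-d[0],d[1]))
    w={"scene":(309.5,251),"side":(326,244)}[n]; print("white",ray(s,w,39))
    t={"scene":(319,242),"side":(312,249)}[n]; print("tab",ray(s,t,35))
    x0,y0,x1,y1=b; cv2.imwrite(f"pics/{n}1.png",cv2.resize(s["image"][y0:y1,x0:x1],None,fx=8,fy=8,interpolation=cv2.INTER_CUBIC))
E
```

```text
scene {'red': (array([324.8 , 259.91]), 35), 'blue': (array([293.14, 240.79]), 71)}
{'red': array([581.81,  60.94,  38.  ]), 'blue': array([562.5 , -27.05,  38.  ])}
sep 90.07973971596687 yaw -0.21598593444055425
white [574.04  19.66  39.  ]
tab [539.66  29.14  35.  ]
side {'red': (array([322.13, 234.43]), 46), 'blue': (array([330.02, 253.11]), 53)}
{'red': array([579.76,  59.2 ,  38.  ]), 'blue': array([560.62, -30.15,  38.  ])}
sep 91.37112040960388 yaw -0.21095856135078056
white [568.66  11.14  39.  ]
tab [528.78   9.88  35.  ]
```

Emit:
{"op": "servo_tool", "data": {"series": [-1, 0, 0, 0, -0.08, -1, 0, 0, 0, -0.08, -1, -24.6, -29.5, 0, 0, -1, -24.6, -29.5, 0, 0, -1, -24.6, -29.5, 0, 0, -1, -24.6, -29.5, 0, 0, -1, -24.6, -29.5, 0, 0, -1, -24.6, -29.5, 0, 0, -1, -24.6, -29.5, 0, 0, -1, -24.6, -29.5, 0, 0], "squeeze": 40}}

```text
clock: 1.03
eef_pos: [379.7, 331.2, 207.3]
orientation: [-0.333, -3.124, -0.0]
ft_force: [0.3, 1.1, 1.0]
opening: -0.2
```

Emit:
{"op": "servo_tool", "data": {"series": [-1, -24.6, -29.5, 0, 0, -1, -24.6, -29.5, 0, 0, -1, -24.6, -29.5, 0, 0, -1, -24.6, -29.5, 0, 0, -1, -24.6, -29.5, 0, 0, -1, -24.6, -29.5, 0, 0, -1, -24.6, -29.5, 0, 0, -1, -24.6, -29.5, 0, 0, -1, -24.6, -29.5, 0, 0, -1, 0, 0, 0, 0]}}

```text
clock: 1.87
eef_pos: [542.4, 16.3, 208.2]
orientation: [0.354, 3.117, -0.008]
ft_force: [-0.0, -0.9, 0.2]
opening: -0.3
```

```bash
cat >> h.py <<'E'
def rep():
    st=manip.read_state(); M=R.from_rotvec(st["orientation"]).as_matrix()
    print("t",st["clock"],"pos",st["eef_pos"],"yaw_y",np.arctan2(-M[0,1],M[1,1]),"tilt",M[:,2],"F",st["ft_force"],"open",st["opening"]); return st,M
def to(*targets):
    st,M=rep(); p=st["eef_pos"]
    for t in targets: print(t,"tool shift",M.T@(np.asarray(t,float)-p))
E
python3 - <<'E'
from h import *
rep()
s=imaging.snapshot("wrist"); cv2.imwrite("pics/w0.png",s["image"])
for n,p in(("red",(580.8,60,39)),("white",(571.2,16,39)),("blue",(561.5,-28.6,39))): print(n,proj(s,p))
E
```

```text
t 1.8667 pos [542.45  16.27 208.15] yaw_y -0.22614760778038423 tilt [ 0.   -0.01 -1.  ] F [-0.04 -0.93  0.24] open -0.2756394403368007
red [371.31 242.46]
white [324.83 242.97]
blue [277.82 243.51]
```

View pics/w0.png

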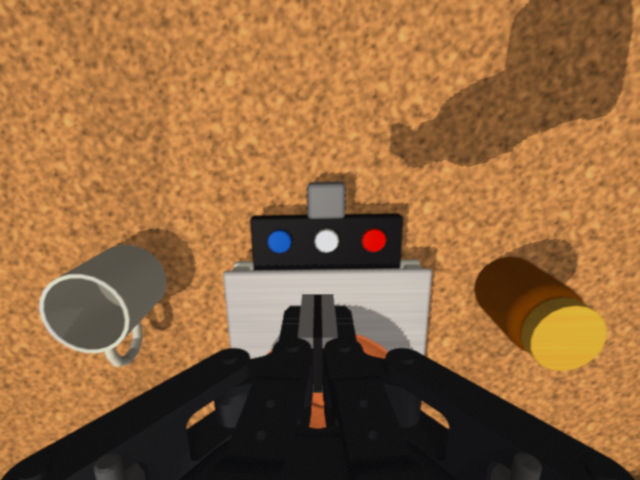

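The wrist view shows blue (279,241), white (326,240), red (374,240) and the tab (326,201), all within about 3 px of where my estimate puts them. I'll refine the positions from this settled wrist view.

```bash
python3 - <<'E'
from h import *
imaging.snapshot("wrist"); s=imaging.snapshot("wrist"); k=keys(s,(240,210,410,270)); print(k)
P={c:ray(s,v[0],39.) for c,v in k.items()}
d=P["red"]-P["blue"]; m=(P["red"]+P["blue"])/2
print(P,m,"sep",np.linalg.norm(d),"yaw",np.arctan2(-d[0],d[1])); print("white",ray(s,(326,240),39),"tab",ray(s,(326,201),35), "corners plate",ray(s,(225.5,272),46),ray(s,(431.5,270),46))
to((*P["red"][:2],55))
E
```

```text
{'red': (array([364.89, 245.85]), 451), 'blue': (array([270.46, 246.55]), 440)}
{'red': array([579.1,  62.4,  39. ]), 'blue': array([559.83, -27.15,  39.  ])} [569.46  17.62  39.  ] sep 91.59504626457546 yaw -0.2119891719674149
white [565.08  26.84  39.  ] tab [528.66  34.79  35.  ] corners plate [573.44 -74.99  46.  ] [614.99 120.58  46.  ]
t 2.0167 pos [539.32  26.63 207.06] yaw_y -0.21429282125945567 tilt [-0.  0. -1.] F [-0.09  0.78 -0.87] open -0.03446185976419902
(np.float64(579.0971324637347), np.float64(62.395703139318556), 55) tool shift [-31.4   43.38 152.04]
```

Emit:
{"op": "servo_tool", "data": {"series": [-1, -6.3, 8.7, 30, 0, -1, -6.3, 8.7, 30, 0, -1, -6.3, 8.7, 30, 0, -1, -6.3, 8.7, 30, 0, -1, -6.2, 8.6, 30, 0, -1, 0, 0, 6, 0, -1, 0, 0, 0, 0, -1, 0, 0, 0, 0]}}

```text
clock: 2.68
eef_pos: [579.0, 63.6, 51.8]
orientation: [-0.331, -3.124, -0.0]
ft_force: [-0.2, 0.3, 0.5]
opening: 0.1
```

```bash
python3 - <<'E'
from h import *
to((579.1,62.4,34))
s=imaging.snapshot("wrist"); cv2.imwrite("pics/w1.png",s["image"])
E
```

```text
t 2.6833 pos [578.98  63.56  51.78] yaw_y -0.21099930172495748 tilt [-0.  0. -1.] F [-0.2   0.32  0.49] open 0.07098095182685711
(579.1, 62.4, 34) tool shift [-0.38 -1.11 17.78]
```

View pics/w1.png

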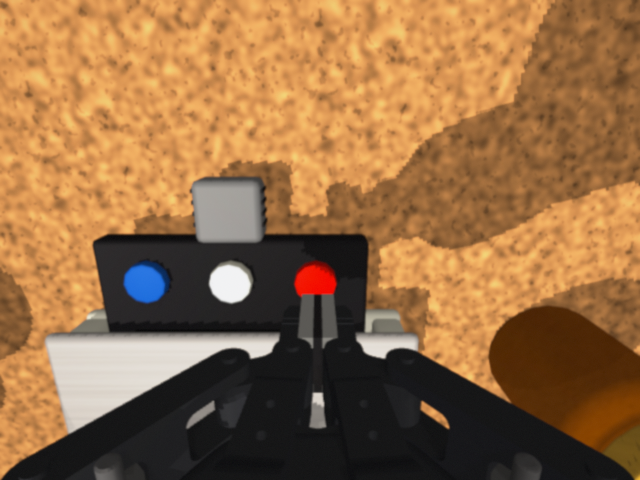

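The fingertips at (318,300) hang over the red key at (315,281), and the white (231,282) and blue (147,283) keys are clear of them. Now I press red.

Emit:
{"op": "servo_tool", "data": {"series": [-1, 0, -1, 6, 0, -1, 0, 0, 5, 0, -1, 0, 0, 2, 0, -1, 0, 0, 2, 0, -1, 0, 0, 2, 0, -1, 0, 0, 0, 0, -1, 0, 0, 0, 0]}}

```text
clock: 3.32
eef_pos: [579.1, 61.7, 34.3]
orientation: [-0.334, -3.124, 0.0]
ft_force: [0.3, 0.0, 0.1]
opening: -0.2
```

Emit:
{"op": "servo_tool", "data": {"series": [-1, 0, 0, 1, 0, -1, 0, 0, 0, 0, -1, 0, 0, 0, 0]}}

```text
clock: 3.57
eef_pos: [579.3, 61.7, 33.4]
orientation: [-0.333, -3.124, 0.0]
ft_force: [0.3, 0.8, 0.9]
opening: -0.1
```

```bash
python3 - <<'E'
from h import *
rep()
s=imaging.snapshot("wrist"); print(manip.read_state()["ft_force"],proj(s,(579.1,62.4,35)),proj(s,manip.read_state()["eef_pos"])); cv2.imwrite("pics/w2.png",cv2.resize(s["image"][180:400,160:460],None,fx=2.5,fy=2.5,interpolation=cv2.INTER_CUBIC))
E
```

```text
t 3.5667 pos [579.27  61.7   33.36] yaw_y -0.2126992119827343 tilt [-0. -0. -1.] F [0.27 0.81 0.92] open -0.11687316980553769
[-0.88 -0.27  1.28] [319.59 292.18] [318.31 291.45]
```

View pics/w2.png

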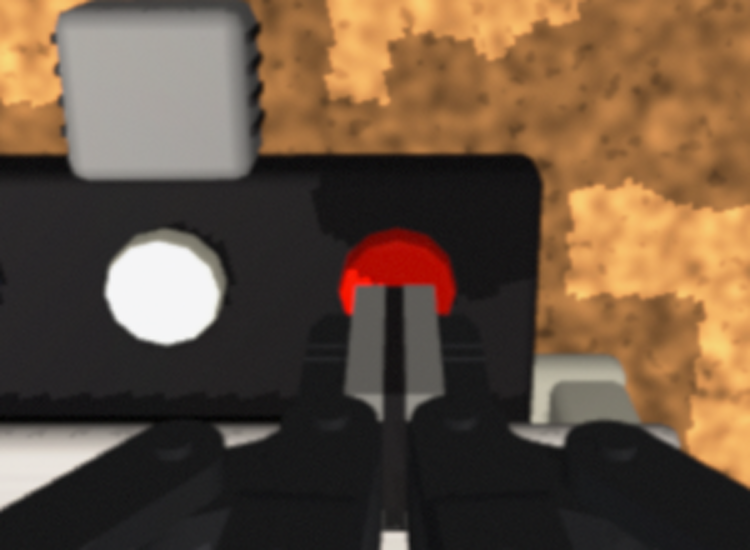

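The fingertips cover the rear half of the red key, with their front edge at crop (396,285) and the key centre at about (397,287). There is no force yet. I'll shift slightly forward and descend by force.

Emit:
{"op": "servo_tool", "data": {"series": [-1, 5, 0, 0, 0, -1, 0, 0, 1.5, 0, -1, 0, 0, 0, 0, -1, 0, 0, 0, 0]}}

```text
clock: 3.95
eef_pos: [574.1, 62.8, 31.7]
orientation: [-0.333, -3.124, 0.0]
ft_force: [-0.7, 1.1, 0.5]
opening: 0.1
```

Emit:
{"op": "servo_tool", "data": {"series": [-1, 0, 0, 1.5, 0, -1, 0, 0, 0, 0, -1, 0, 0, 0, 0]}}

```text
clock: 4.2
eef_pos: [574.3, 62.7, 30.2]
orientation: [-0.334, -3.124, 0.0]
ft_force: [1.0, 1.0, -0.3]
opening: -0.4
```

```bash
python3 - <<'E'
from h import *
st,M=rep()
s=imaging.snapshot("side"); p=st["eef_pos"]
a=np.array(proj(s,p)); x0,y0=int(a[0])-40,int(a[1])-40
c=cv2.resize(s["image"][y0:y0+66,x0:x0+88],None,fx=5,fy=5,interpolation=cv2.INTER_CUBIC)
w=imaging.snapshot("wrist")
wc=cv2.resize(w["image"][220:360,240:400],None,fx=2.35,fy=2.35,interpolation=cv2.INTER_CUBIC)
print("TCP side crop",(a-[x0,y0])*5,"TCP+10 up",(proj(s,p+[0,0,10])-[x0,y0])*5, c.shape,wc.shape)
for d in(0,5,11): 
  for z in(0,5,10): print(d,z,(proj(w,p+M[:,0]*d+[0,0,z])-[240,220])*2.35)
H=max(c.shape[0],wc.shape[0]); o=np.zeros((H,c.shape[1]+wc.shape[1],3),np.uint8); o[:c.shape[0],:c.shape[1]]=c; o[:wc.shape[0],c.shape[1]:]=wc
cv2.imwrite("pics/m3.png",o); print(o.shape)
E
```

```text
t 4.2 pos [574.33  62.69  30.25] yaw_y -0.2128239853022653 tilt [-0. -0. -1.] F [ 0.96  0.99 -0.28] open -0.3877989735341073
TCP side crop [203.48 203.67] TCP+10 up [203.56 187.57] (330, 440, 3) (329, 376, 3)
0 0 [183.86 167.4 ]
0 5 [183.95 177.6 ]
0 10 [184.04 188.36]
5 0 [183.85 145.81]
5 5 [183.93 155.51]
5 10 [184.03 165.75]
11 0 [183.83 119.43]
11 5 [183.92 128.5 ]
11 10 [184.01 138.09]
(330, 816, 3)
```

View pics/m3.png

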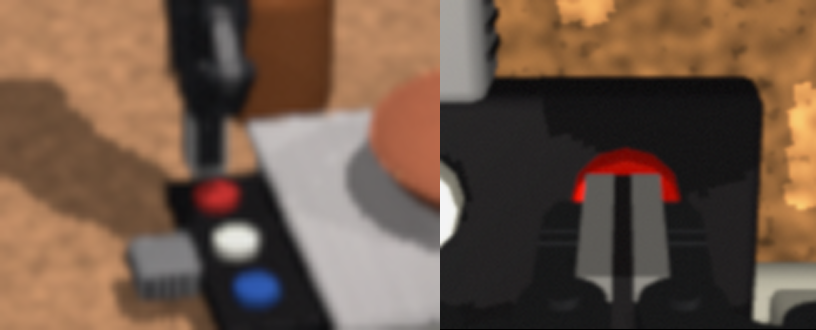

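The side crop shows the finger's bottom at about (205,175), clearly above the red key (217,197). The reported TCP projects to (203,203), so the real tips sit some 10–17 mm higher than reported. I'll move back over the key centre and keep descending until I feel contact.

Emit:
{"op": "servo_tool", "data": {"series": [-1, -4, 0, 2, 0, -1, 0, 0, 2, 0, -1, 0, 0, 0, 0, -1, 0, 0, 0, 0]}}

```text
clock: 4.63
eef_pos: [578.1, 61.8, 26.1]
orientation: [-0.334, -3.123, 0.0]
ft_force: [-0.2, 0.8, -0.5]
opening: 0.0
```

Emit:
{"op": "servo_tool", "data": {"series": [-1, 0, 0, 2, 0, -1, 0, 0, 0, 0, -1, 0, 0, 0, 0]}}

```text
clock: 4.88
eef_pos: [578.0, 61.9, 24.2]
orientation: [-0.333, -3.123, 0.0]
ft_force: [-0.2, 0.2, -0.1]
opening: -0.1
```

Emit:
{"op": "servo_tool", "data": {"series": [-1, 0, 0, 2, 0, -1, 0, 0, 0, 0, -1, 0, 0, 0, 0]}}

```text
clock: 5.13
eef_pos: [578.1, 61.9, 22.2]
orientation: [-0.333, -3.124, 0.0]
ft_force: [0.7, 0.2, 0.6]
opening: -0.2
```

Emit:
{"op": "servo_tool", "data": {"series": [-1, 0, 0, 2, 0, -1, 0, 0, 0, 0, -1, 0, 0, 0, 0]}}

```text
clock: 5.38
eef_pos: [578.1, 61.9, 20.2]
orientation: [-0.333, -3.124, 0.0]
ft_force: [-0.1, 0.0, 0.1]
opening: -0.1
```

Emit:
{"op": "servo_tool", "data": {"series": [-1, 0, 0, 1.5, 0, -1, 0, 0, 0, 0, -1, 0, 0, 0, 0]}}

```text
clock: 5.63
eef_pos: [578.2, 61.9, 18.8]
orientation: [-0.334, -3.124, 0.0]
ft_force: [-0.1, 0.4, -0.2]
opening: -0.0
```

```bash
cat >> h.py <<'E'
def both(name):
    st,M=rep(); p=st["eef_pos"]; s=imaging.snapshot("side"); w=imaging.snapshot("wrist"); x0,y0=282,200
    c=cv2.resize(s["image"][y0:y0+66,x0:x0+80],None,fx=5,fy=5,interpolation=cv2.INTER_CUBIC)
    wc=cv2.resize(w["image"][200:365,220:420],None,fx=2,fy=2,interpolation=cv2.INTER_CUBIC)
    cv2.imwrite(name,np.hstack([c,wc])); print("TCP side",(proj(s,p)-[x0,y0])*5,"TCP wrist",(proj(w,p)-[220,200])*2+[400,0])
    return s,w,p,M
E
python3 - <<'E'
from h import *
s,w,p,M=both("pics/m4.png")
f=lambda q:((proj(s,q)-[282,200])*5,(proj(w,q)-[220,200])*2+[400,0])
print("red z39",f((579.1,62.4,39)),"z35",f((579.1,62.4,35)))
E
```

```text
t 5.6333 pos [578.18  61.88  18.75] yaw_y -0.21275332609719094 tilt [-0. -0. -1.] F [-0.06  0.41 -0.24] open -0.0016671348310684075
TCP side [195.63 201.22] TCP wrist [596.48 182.49]
red z39 (array([197.  , 167.92]), array([599.94, 223.93])) z35 (array([196.96, 174.36]), array([599.8, 215.6]))
```

View pics/m4.png

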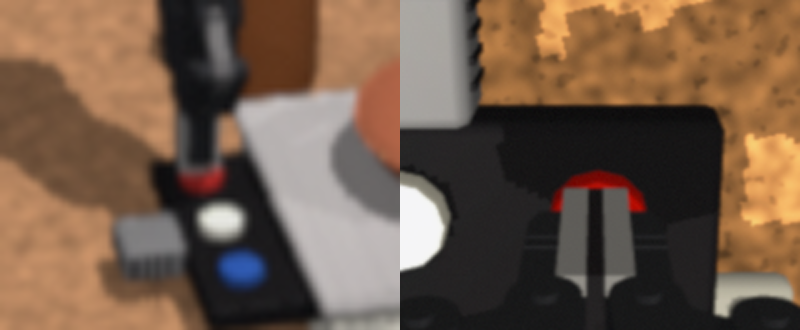

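The fingertip at (200,168) in the side crop now just overlaps the top of the red key, with no force yet. I continue slowly.

Emit:
{"op": "servo_tool", "data": {"series": [-1, 0, 0, 1.5, 0, -1, 0, 0, 0, 0, -1, 0, 0, 0, 0]}}

```text
clock: 5.98
eef_pos: [578.1, 61.9, 17.2]
orientation: [-0.333, -3.124, 0.0]
ft_force: [-0.4, -0.5, -0.9]
opening: 0.0
```

Emit:
{"op": "servo_tool", "data": {"series": [-1, 0, 0, 1.5, 0, -1, 0, 0, 0, 0, -1, 0, 0, 0, 0]}}

```text
clock: 6.23
eef_pos: [578.1, 61.9, 15.7]
orientation: [-0.333, -3.124, 0.0]
ft_force: [-0.5, 0.8, -1.0]
opening: -0.3
```

Emit:
{"op": "servo_tool", "data": {"series": [-1, 0, 0, 1.5, 0, -1, 0, 0, 0, 0, -1, 0, 0, 0, 0]}}

```text
clock: 6.48
eef_pos: [578.4, 61.9, 14.7]
orientation: [0.334, 3.124, 0.0]
ft_force: [-0.9, -0.3, 2.5]
opening: 0.4
```

Emit:
{"op": "servo_tool", "data": {"series": [-1, 0, 0, 1, 0, -1, 0, 0, 0, 0, -1, 0, 0, 0, 0]}}

```text
clock: 6.73
eef_pos: [578.5, 61.9, 13.6]
orientation: [0.334, 3.124, 0.0]
ft_force: [0.1, 0.5, 2.5]
opening: -0.1
```

```bash
python3 - <<'E'
from h import *
both("pics/m5.png"); print(manip.read_state()["joint_torque"])
E
```

```text
t 6.7333 pos [578.46  61.93  13.59] yaw_y -0.21275272293439984 tilt [ 0.  0. -1.] F [0.12 0.48 2.5 ] open -0.11273502426321277
TCP side [196.   209.26] TCP wrist [596.63 182.8 ]
[  0.02 -38.83   5.22 -17.44  -0.01  -0.23   0.  ]
```

View pics/m5.png

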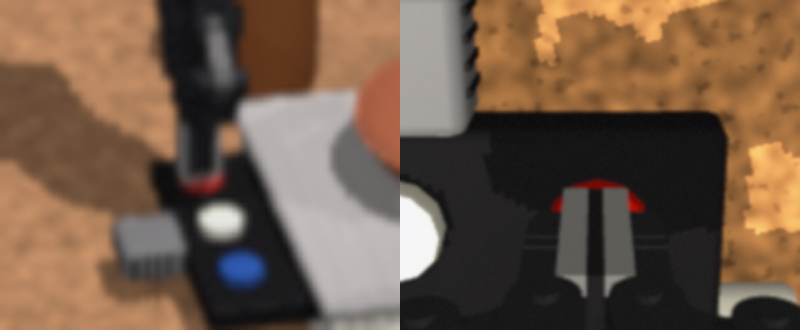

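The key is touched (2.5 N), with the reported TCP about 24 mm below the true fingertips. I press on until the force rises well past 5 N.

Emit:
{"op": "servo_tool", "data": {"series": [-1, 0, 0, 1.5, 0, -1, 0, 0, 0, 0, -1, 0, 0, 0, 0]}}

```text
clock: 7.08
eef_pos: [578.5, 61.9, 12.0]
orientation: [0.334, 3.124, 0.0]
ft_force: [-0.8, 0.8, 3.8]
opening: -0.0
```

Emit:
{"op": "servo_tool", "data": {"series": [-1, 0, 0, 1.5, 0, -1, 0, 0, 0, 0, -1, 0, 0, 0, 0]}}

```text
clock: 7.33
eef_pos: [578.5, 61.9, 11.1]
orientation: [-0.334, -3.124, -0.001]
ft_force: [-2.5, 0.2, 8.0]
opening: -0.3
```

Emit:
{"op": "servo_tool", "data": {"series": [-1, 0, 0, 1.2, 0, -1, 0, 0, 0, 0, -1, 0, 0, 0, 0]}}

```text
clock: 7.58
eef_pos: [578.5, 62.0, 11.0]
orientation: [-0.334, -3.123, -0.001]
ft_force: [-4.9, 0.1, 15.3]
opening: 0.1
```

Red is fully down: the force jumps to 15 N and z stops. I retract, move 46 mm along the tool's -y to white, and repeat the same stroke.

Emit:
{"op": "servo_tool", "data": {"series": [-1, 0, 0, -6, 0, -1, 0, 0, -8, 0, -1, 0, -15, 0, 0, -1, 0, -16, 0, 0, -1, 0, -15, 0, 0, -1, 0, 0, 0, 0, -1, 0, 0, 0, 0]}}

```text
clock: 8.17
eef_pos: [567.6, 14.8, 22.6]
orientation: [-0.339, -3.122, 0.002]
ft_force: [0.1, 0.9, 0.1]
opening: 0.0
```

Emit:
{"op": "servo_tool", "data": {"series": [-1, 0, 0, 5, 0, -1, 0, 0, 3, 0, -1, 0, 0, 1.5, 0, -1, 0, 0, 1.5, 0, -1, 0, 0, 1.5, 0, -1, 0, 0, 1.5, 0, -1, 0, 0, 0, 0, -1, 0, 0, 0, 0]}}

```text
clock: 8.83
eef_pos: [568.7, 18.2, 11.0]
orientation: [-0.332, -3.123, -0.003]
ft_force: [-5.4, 1.1, 13.6]
opening: -0.1
```

White is fully down: z 11.0 and 13.6 N, the same as red, with lateral position at (568.7,18.2) against the measured (569.5,17.6). Blue next.

Emit:
{"op": "servo_tool", "data": {"series": [-1, 0, 0, -6, 0, -1, 0, 0, -8, 0, -1, 0, -15, 0, 0, -1, 0, -16, 0, 0, -1, 0, -15, 0, 0, -1, 0, 0, 0, 0, -1, 0, 0, 0, 0]}}

```text
clock: 9.42
eef_pos: [558.5, -28.9, 23.1]
orientation: [-0.337, -3.123, 0.001]
ft_force: [-0.4, 0.5, 0.6]
opening: -0.0
```

Emit:
{"op": "servo_tool", "data": {"series": [-1, 0, 0, 5, 0, -1, 0, 0, 3, 0, -1, 0, 0, 1.5, 0, -1, 0, 0, 1.5, 0, -1, 0, 0, 1.5, 0, -1, 0, 0, 1.5, 0, -1, 0, 0, 0, 0, -1, 0, 0, 0, 0]}}

```text
clock: 10.08
eef_pos: [559.3, -26.3, 11.0]
orientation: [-0.332, -3.123, -0.004]
ft_force: [-4.2, 3.3, 14.0]
opening: -0.3
```

All three keys are pressed. I retract, open the fingers, and move above the tab.

Emit:
{"op": "servo_tool", "data": {"series": [-1, 0, 0, -10, 0, -1, 0, 0, -20, 0, 0.2, 14, 15, 0, 0, 0.2, 14, 15, 0, 0, 0.2, 14, 15, 0, 0, 0.2, 0, 0, 0, 0, 0.2, 0, 0, 0, 0, 0.2, 0, 0, 0, 0]}}

```text
clock: 10.75
eef_pos: [527.5, 24.2, 39.1]
orientation: [0.333, 3.123, -0.001]
ft_force: [0.2, -1.6, -0.3]
opening: 51.2
```

```bash
python3 - <<'E'
from h import *
st,M=rep(); w=imaging.snapshot("wrist"); cv2.imwrite("pics/w6.png",w["image"])
c=np.array([569.1,17.9]); f=np.array([-.977,.211])
for d in(22,39,56): print(d,proj(w,(*(c+d*f),35)))
to((*(c+42*f),-18))
E
```

```text
t 10.75 pos [527.51  24.21  39.12] yaw_y -0.21266761504025986 tilt [ 0. -0. -1.] F [ 0.24 -1.59 -0.3 ] open 51.2328413019959
22 [323.26 322.63]
39 [323.38 293.32]
56 [323.5  262.37]
t 10.8 pos [527.76  23.64  39.2 ] yaw_y -0.21382720693830223 tilt [ 0. -0. -1.] F [ 0.07 -0.35  0.27] open 51.440498930179224
(np.float64(528.066), np.float64(26.762), -18) tool shift [ 0.41  3.16 57.2 ]
```

View pics/w6.png

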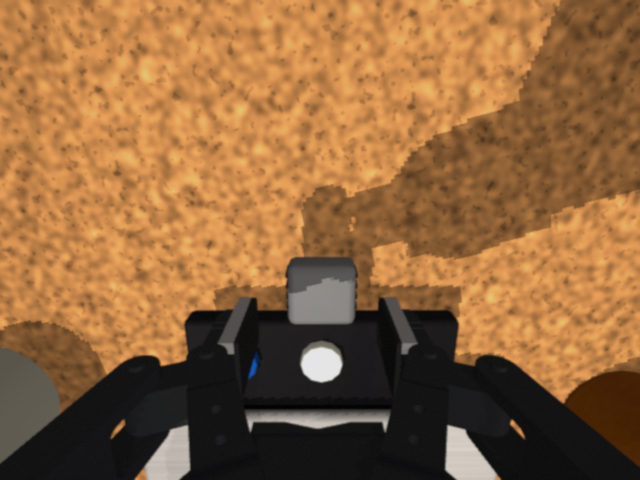

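The tab sits at (322,291), spanning x 288–356 and y 258–324, within about 4 px of my prediction, and the fingers straddle it with 51 mm opening. I shift +3 mm in y and descend.

Emit:
{"op": "servo_tool", "data": {"series": [0.2, 0, 2.5, 0, 0, 0.2, 0, 0, 12, 0, 0.2, 0, 0, 12, 0, 0.2, 0, 0, 12, 0, 0.2, 0, 0, 8, 0, 0.2, 0, 0, 0, 0, 0.2, 0, 0, 0, 0]}}

```text
clock: 11.38
eef_pos: [526.6, 26.8, -6.2]
orientation: [-0.334, -3.121, 0.002]
ft_force: [0.6, 0.8, -0.2]
opening: 51.4
```

Emit:
{"op": "servo_tool", "data": {"series": [0.2, 0, 0, 5, 0, 0.2, 0, 0, 5, 0, 0.2, 0, 0, 3, 0, 0.2, 0, 0, 0, 0, 0.2, 0, 0, 0, 0]}}

```text
clock: 11.8
eef_pos: [527.7, 27.3, -17.9]
orientation: [-0.334, -3.124, 0.0]
ft_force: [-0.8, 0.2, -0.6]
opening: 51.3
```

```bash
python3 - <<'E'
from h import *
both("pics/m7.png")
E
```

```text
t 11.8 pos [527.72  27.25 -17.93] yaw_y -0.21275791555844079 tilt [-0. -0. -1.] F [-0.82  0.16 -0.63] open 51.34156308332489
TCP side [135.02 313.71] TCP wrist [596.23 181.75]
```

View pics/m7.png

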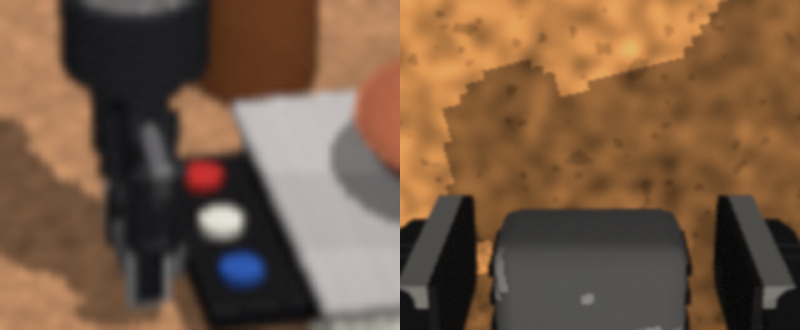

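The fingers straddle the tab symmetrically: pads at 475/716, tab at 497–690. Now I close with 60 N.

Emit:
{"op": "servo_tool", "data": {"series": [-1, 0, 0, 0, 0, -1, 0, 0, 0, 0, -1, 0, 0, 0, 0, -1, 0, 0, 0, 0, -1, 0, 0, 0, 0, -1, 0, 0, 0, 0], "squeeze": 60}}

```text
clock: 12.4
eef_pos: [527.8, 26.3, -17.2]
orientation: [-0.333, -3.124, 0.001]
ft_force: [-1.4, -2.9, 5.6]
opening: 35.2
```

Emit:
{"op": "servo_tool", "data": {"series": [-1, 5, 0, 0, 0, -1, 5, 0, 0, 0, -1, 5, 0, 0, 0, -1, 5, 0, 0, 0, -1, 0, 0, 0, 0, -1, 0, 0, 0, 0]}}

```text
clock: 12.9
eef_pos: [509.4, 30.4, -17.2]
orientation: [0.333, 3.121, -0.001]
ft_force: [2.6, -4.4, 1.9]
opening: 35.1
```

Emit:
{"op": "servo_tool", "data": {"series": [-1, 5, 0, 0, 0, -1, 5, 0, 0, 0, -1, 5, 0, 0, 0, -1, 5, 0, 0, 0, -1, 5, 0, 0, 0, -1, 5, 0, 0, 0, -1, 5, 0, 0, 0, -1, 4, 0, 0, 0, -1, 0, 0, 0, 0, -1, 0, 0, 0, 0]}}

```text
clock: 13.73
eef_pos: [472.8, 38.2, -17.2]
orientation: [0.333, 3.118, -0.002]
ft_force: [5.2, -5.0, -0.6]
opening: 35.0
```

```bash
cat >> h.py <<'E'
f=np.array([-.977,.211])
def look(name=None):
    E=[]
    for n,b in(("scene",(270,190,370,290)),("side",(240,205,350,300))):
        s=imaging.snapshot(n); E.append(manip.read_state()["eef_pos"]); k=keys(s,b)
        for c,v in k.items(): print(n,c,v[1],ray(s,v[0],38.))
        H=cv2.cvtColor(s["image"][b[1]:b[3],b[0]:b[2]],cv2.COLOR_BGR2HSV); y=(H[...,0]>22)&(H[...,0]<34)&(H[...,1]>120)&(H[...,2]>120); print(" yellow px",y.sum())
        if y.sum(): r,c=np.nonzero(y); print(" line at",ray(s,(c.mean()+b[0],r.mean()+b[1]),34))
    w=imaging.snapshot("wrist"); E.append(manip.read_state()["eef_pos"]); p=np.mean(E,0)
    print("eef",p,"pull",(p[:2]-[527.8,26.3])@f,"F",manip.read_state()["ft_force"])
    if name: cv2.imwrite(name,w["image"])
    return w
E
python3 - <<'E'
from h import *
w=look("pics/w8.png")
E
```

```text
scene red 42 [526.36  72.36  38.  ]
scene blue 70 [506.95 -15.25  38.  ]
 yellow px 0
side red 51 [524.14  69.91  38.  ]
side blue 55 [505.2  -18.82  38.  ]
 yellow px 0
eef [472.96  38.16 -17.16] pull 56.08190333610832 F [ 5.06 -6.6  -0.09]
```

View pics/w8.png

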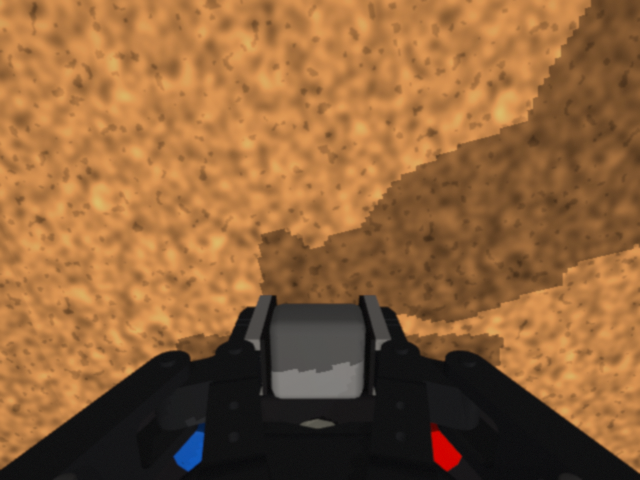

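The wrist view shows the tab firmly held at (318,350), but the gripper hides the line. The eef gives 56.1 mm of pull and key displacement in both fixed cameras gives 56.6 mm, so there is no slip. I need about 4.3 mm more.

Emit:
{"op": "servo_tool", "data": {"series": [-1, 1.5, 0, 0, 0, -1, 1.5, 0, 0, 0, -1, 1.4, 0, 0, 0, -1, 0, 0, 0, 0, -1, 0, 0, 0, 0, -1, 0, 0, 0, 0]}}

```text
clock: 14.38
eef_pos: [468.9, 39.0, -17.2]
orientation: [0.334, 3.118, -0.002]
ft_force: [6.8, -5.1, -0.6]
opening: 35.0
```

```bash
python3 - <<'E'
from h import *
look()
s=imaging.snapshot("side"); x0,y0=290,205
c=cv2.resize(s["image"][y0:y0+75,x0:x0+90],None,fx=8,fy=8,interpolation=cv2.INTER_CUBIC); cv2.imwrite("pics/s9.png",c)
k=np.array([569.1,17.9]); g=np.array([.211,.977])
for n,d,z in(("edge",-28,46),("line mid 60.5",-25.5,34)):
    for y in(-65,65): print(n,y,(proj(s,(*(k+d*f+y*g),z))-[x0,y0])*8)
E
```

```text
scene red 34 [524.51  73.14  38.  ]
scene blue 70 [503.25 -14.24  38.  ]
 yellow px 0
side red 47 [520.2   70.39  38.  ]
side blue 55 [500.89 -18.06  38.  ]
 yellow px 8
 line at [601.81  47.15  34.  ]
eef [468.92  39.   -17.16] pull 60.208125978678055 F [ 5.55 -6.34 -1.12]
edge -65 [413.97 382.02]
edge 65 [319.75 172.08]
line mid 60.5 -65 [405.31 414.96]
line mid 60.5 65 [312.   203.63]
```

View pics/s9.png

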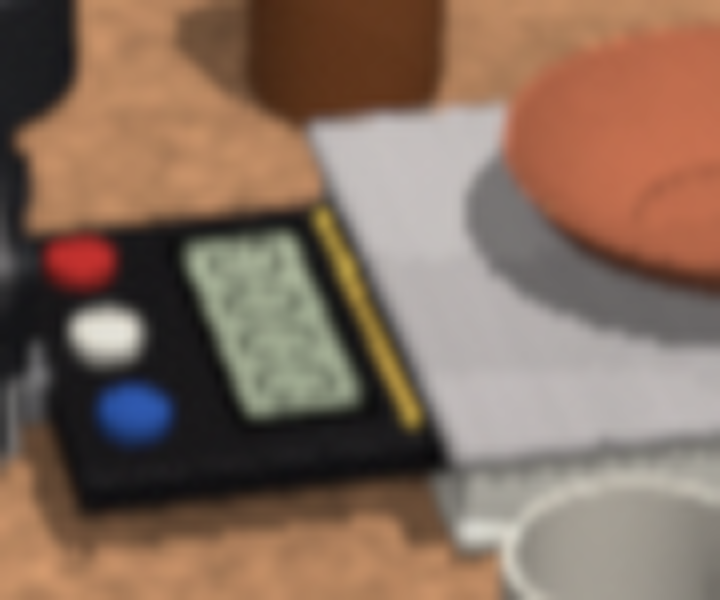

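The enlarged side view shows the whole yellow line, from (320,212) to (413,423), running just in front of the plate edge, and the window showing. Key displacement gives 60.6–60.9 mm and the eef 60.2 mm. I'll do one numeric check of the gap between line and edge and the stability over time.

Emit:
{"op": "servo_tool", "data": {"series": [-1, 0, 0, 0, 0, -1, 0, 0, 0, 0, -1, 0, 0, 0, 0, -1, 0, 0, 0, 0, -1, 0, 0, 0, 0, -1, 0, 0, 0, 0]}}

```text
clock: 15.08
eef_pos: [468.9, 39.0, -17.2]
orientation: [0.334, 3.117, -0.002]
ft_force: [6.6, -6.1, -1.1]
opening: 35.3
```

```bash
python3 - <<'E'
from h import *
look()
im=np.mean([imaging.snapshot("side")["image"].astype(float) for _ in range(4)],0); s=imaging.snapshot("side")
L=[];Ed=[]
for v in range(234,256):
    u0=330+(v-231.5)*.44; us=np.arange(int(u0)-4,int(u0)+12); r=im[v,us]
    yl=np.clip(r[:,1:].mean(1)-r[:,0]-15,0,None); yl[7:]=0; L.append(ray(s,((us*yl).sum()/yl.sum(),v),34))
    b=r[:,0]; hi=b[-4:].mean(); lo=b[:6].min(); i=np.nonzero(b>(hi+lo)/2)[0][0]; t=((hi+lo)/2-b[i-1])/(b[i]-b[i-1]); Ed.append(ray(s,(us[i-1]+t,v),46))
for n,Q in(("line",L),("edge",Ed)):
    d=np.array(Q)[:,:2]@(-f); print(n,"scale-x coord mean",d.mean(),"sd",d.std())
E
```

```text
scene red 42 [523.64  73.04  38.  ]
scene blue 71 [503.08 -14.17  38.  ]
 yellow px 0
side red 47 [520.2   70.39  38.  ]
side blue 55 [500.89 -18.06  38.  ]
 yellow px 3
 line at [602.9   49.18  34.  ]
eef [468.96  39.01 -17.15] pull 60.16560146514741 F [ 5.6  -5.41 -0.5 ]
line scale-x coord mean 578.619991249262 sd 0.22585149527091788
edge scale-x coord mean 580.9366789618856 sd 0.1533122941491344
```

The line's middle measures 2.3 mm in front of the plate edge, which is a joint value of about 60.3 mm. The line is just fully out, and the hold is steady. Handing in.

```bash
python3 -c "
from bench import job
print(job.sign_off())"
```

```text
the job is handed in; nothing more can be done
None
```

I pressed the red power, white unit and blue tare keys in that order. I then pulled the display out by its tab to the yellow line and handed the job in at about 15 s, still gripping the tab.

- **Keys:** I pressed each one until its travel stopped, at 14–15 N; a key is fully down at 5 N. All three stopped at the same height.
- **Display:** The whole yellow line shows, just clear of the plate. The arm position puts the pull at 60.2 mm and the line-to-edge gap in the side view at 60.3 mm. The keys' movement in the fixed cameras gives about 60.6–60.9 mm. The line is fully out at 60 mm.
- **Hold:** The position and the 35 mm grip stayed steady over the last 0.7 s before hand-in, with 60 N of squeeze.
- **Other objects:** The dish, jar and mug looked undisturbed in the last side view. I did not measure them or check the other things again, but the arm's path stayed clear of them.
- **Disagreement found:** The fingertips turned out to be about 24 mm higher than the reported tool position. I found the key contact by force and corrected for this in the tab grasp.

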